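# Scan the seam of a brass-framed glass panel

## Task

Pick up the yellow-headed seam scanner and aim the window under its head squarely at the seam of the sloping brass and glass frame, about 4 cm off the surface: hold it steady on the blue clip for two seconds, then follow the straight seam slowly (2 to 3 cm a second) to the red clip and hold it steady there for two seconds. Then lay the scanner back on its black mat, window down, wholly on the mat and lined up lengthwise with it (either way round), and let go. Never touch the frame, its clips or its easel, and do not shove the other things on the bench.

Things in the scene. Friction and masses are not known exactly. Their poses are not given: they have to be found in the camera images.
- wand: Seam scanner, 180 mm long, 40 mm high, 0.25 kg, lying flat on the mat. Origin: mid-length, on its underside. x from grey handle to yellow head, z its top. Handle: bar 30 mm wide, x = -85 to +45 mm, from 10 to 38 mm above the origin, with a foot under its tail (x below -70 mm). Head: yellow block 50 x 50 x 40 mm, x = +45 to +95 mm; the scan window in its underside looks along -z.
- wand_grip (a point): Point to grip the scanner's handle, near its centre of mass: x = -10 mm, 24 mm above the underside; fingers close along the scanner's y.
- wand_window (a point): Centre of the scan window, in the underside of the yellow head: x = +70 mm, z = 0 in the scanner's frame.
- wand_spot (a point): Aim point: 40 mm straight out of the window (x = +70, z = -40 mm in the scanner's frame). The scanner reads what lies here, square to its window.
- mat: Black rubber mat, 250 x 130 x 4 mm, fixed; the scanner's place. Origin under its centre; x along its length.
- easel: Grey-footed wooden easel, fixed, 200 x 240 mm footprint (from x = -115 to +85 mm), top edge about 130 mm high. Origin at bench level; its slope rises along its own +x, at 25 degrees from level.
- frame: Brass frame with pale green glass, 150 x 210 mm, on the easel's slope. Origin: middle of the seam (thin black line between the upper brass rail and the glass), on the face, 105 mm above the bench. x up the slope, y along the seam, z square out of the face. Frame: x = -130 to +20 mm, y = -105 to +105 mm; the seam to scan runs from y = -80 to +80 mm, clip to clip.
- blue_clip: Blue clip, 36 x 26 x 8 mm, fixed on one end of the seam; start here. Origin: the seam's end point on the frame's face, under the clip's centre. The clips may be at either end. The axes of this body do not follow the slope.
- red_clip: Red clip, the same, on the seam's other end; finish here. Origin as for the blue clip.
- cup_a: Steel cup, 72 mm wide, 85 mm high; bystander. Origin under its centre.
- cup_b: Second steel cup, the same; bystander.
- bottle: White bottle with red cap, 48 mm wide, 130 mm high; bystander. Origin under its centre.
- hammer: Hammer, 240 mm long, lying flat; bystander.
Mind the look-alikes: they are no part of the job. Leave any green or purple look-alike of the wand alone.

How it is judged:
By the outcome, as a careful person would: the job done as asked, in the order asked, and still so for the second after the job is handed in, with the robot touching nothing.
It also fails if it takes over 69 s, if anything falls off the work surface, if the arm or the gripper's body presses on something with over 40 N, if the wrist force passes 120 N, or if a joint passes its speed limit or range.

## Robot

A 6-joint arm with a two-finger parallel gripper is mounted at the origin on the work surface. World frame = base frame: x ahead of the robot, y to its left, z up, the work surface at z = 0. Lengths are in m, angles in rad, forces in N, time in s.
With the tool pointing down it reaches from about 0.35 to 0.975 m from the base axis. Payload 4.9 kg.
Tool frame: the origin (TCP) lies midway between the tips of the shut fingers; the grasp point (between the pads) lies 19 mm behind it; z points along the fingers, y is the direction in which the jaws open and shut (so a half turn about z gives the same grasp; the last joint's range is limited). The gripper opens to 85 mm and grips with 20 to 120 N. Pads are 22 mm wide; open, the fingers measure 114 mm over their backs; the gripper's body (76 mm by 85 mm) begins 54 mm behind the grasp point. The pads swing forward as they close: fully open they stand 13 mm farther back than shut.
Start: joints at [-1.308, 0.053, 1.613, -0, 1.476, -0.119], TCP at [0.233, -0.58, 0.231] pointing down, gripper open.
Joint ranges: [-3.01, 3.01], [-1.01, 2.22], [0.06, 2.58], [-1.02, 4.17], [0.09, 2.62], [-3.14, 3.14]. Speed limits (rad/s): [2.57, 2.57, 3.14, 3.14, 3.14, 3.14].

## Interface

Orientations are given as a unit quaternion [w, x, y, z].
In Python, from plant import state, grab_frame, camera_params, job_done, boxes_of gives the robot as it stands.
- The arm moves only by the tool step_arm, never from a script. Its argument "steps" is a list of rows, each a list of 4 numbers: the shift along the tool's x, y, z in mm, then the turn about the tool's z in degrees. A call has 1 to 8 rows; each row shifts and turns the pose as measured when the row begins, along the tool's axes as they then stand; what a row does not reach is not made up. A row lasts 1/10 s, in which the tool goes at most 50 mm and 8.59 degrees, less where a joint would pass 70% of its speed; a pose out of reach is approached as far as the arm can. A call is refused whole if a number of a shift passes 50 or a number of a turn 8.59, either way. A call with a gripper value outside its range is refused whole. "claw" is the opening in per cent of the stroke, from 0 (shut) to 100 (fully open), set as the call begins (left out, the last holds). The fingers move at their own pace and stop on an object; the grip force is fixed at half the most. Time passes only in rows, so rows that do not move let the fingers close. It gives the time, the measured TCP pose, the force and the opening at its end, in the units of the state.
- state(): the state, without advancing time (a new reading comes with each control period).
- grab_frame(name): name is "scene" or "top" or "wrist"; returns (picture, depth): 480x640x3 uint8, red, green, blue; 480x640 float32, m along the optical axis (not along the pixel's ray), 0 where there is no reading.
- camera_params(name): a dict with "mtx" (3x3 intrinsics, pixels), "k1" (the pictures are not rectified: a ray, as slopes to the right and down, at radius r is drawn at 1 + k1 r^2 times it, then the intrinsics apply), "extrinsics" (4x4, takes a point from camera to world coordinates); the wrist camera has in their place "T_tool_cam" (4x4, takes a point from camera to tool coordinates, whose origin is the TCP and whose axes are the flange's). Camera axes: x right, y down, z forward; pixel columns grow to the right and rows downward; lengths in m; the calibration is good to about 2 mm. A picture is of the moment at which its call begins: read the wrist's pose just before it. camera_params takes no time and is no camera call.
- job_done(): hands the job in, once; it reports no verdict.
Trained networks look in the newest picture that a camera, given by its name, has taken for a name from the list of things; names that differ only in an ending like _2 or _b are one class to them, and where a whole thing is asked for, a point or a joint stands for the part that bears it (a point fixed in the world has none). Each returns a list of dicts, best first, with "p" (0 to 1); they miss things now and then, are a little off and sometimes report something else, mostly with a low value. They report only what shows in the picture. A call takes as long as a camera call. They do not tell look-alikes from the thing itself.
- boxes_of(camera, label): "box" ([left, top, width, height] in pixels, round what is visible of it).
The state is a dict: "time": time; "joint_pos": joint angles; "joint_vel": joint speeds; "joint_efforts": joint torques, N m; "tool_pos": TCP position; "tool_rot": TCP orientation; "contact_force": force on the tool from outside, world axes, zero at the start; "ft_torque": the same for the moment, N m; "gripper_width": opening from 0.0 (shut) to 1.0 (fully open).
Only numpy, scipy, OpenCV 4.12 (cv2) and the standard library are available. Lean on these libraries where they do the work, as an engineer would, in place of code of your own. Each camera call takes 0.05 s, during which the arm holds its last target. There are 200 camera calls.

## Working session

There is one attempt and no reset: what is moved stays moved. The work goes in short steps, Python scripts to look and compute and a tool call to move; the robot and the scene stay as the last step left them, time stands still between calls to the robot, and variables do not carry over. Pictures are saved under pics/ and viewed, about 8 in all and at most 12, crops included, and the job is handed in when it is done.

Besides the shell and the picture viewer there is one more tool, called after ">>>" by a JSON object that holds its "fn" and its "kwargs". step_arm: Moves the arm, as the interface text tells. Its arguments: {"type":"object","properties":{"steps":{"type":"array"},"claw":{"type":"number"}},"required":["steps"]}

```bash
ls; mkdir -p pics
cat > h.py <<'E'
import numpy as np, cv2, json
from scipy.spatial.transform import Rotation as R
from plant import state, grab_frame, camera_params, job_done, boxes_of
def tcp(s):
    T=np.eye(4); q=s["tool_rot"]; T[:3,:3]=R.from_quat([q[1],q[2],q[3],q[0]]).as_matrix(); T[:3,3]=s["tool_pos"]; return T
def shot(name,fn=None):
    s=state(); im,d=grab_frame(name); c=camera_params(name)
    E=np.array(c["extrinsics"]) if "extrinsics" in c else tcp(s)@np.array(c["T_tool_cam"])
    if fn: cv2.imwrite("pics/"+fn,im[:,:,::-1])
    np.savez("/tmp/"+name,im=im,d=d,E=E,K=np.array(c["mtx"]),k1=c["k1"])
    return im,d,E,np.array(c["mtx"]),c["k1"]
def cloud(im,d,E,K,k1):
    "world xyz per pixel"
    h,w=d.shape; u,v=np.meshgrid(np.arange(w),np.arange(h))
    p=np.stack([u,v],-1).reshape(-1,1,2).astype(float)
    n=cv2.undistortPoints(p,K,np.array([k1,0,0,0.])).reshape(h,w,2)
    P=np.dstack([n*d[...,None],d])
    P=P@E[:3,:3].T+E[:3,3]; P[d==0]=np.nan; return P
def load(name):
    z=np.load("/tmp/"+name+".npz"); return z["im"],z["d"],z["E"],z["K"],float(z["k1"])
E
python3 - <<'E'
from h import *
a=shot("top","top0.png"); b=shot("scene","scene0.png")
for cam in("top","scene"):
    P=cloud(*load(cam))
    for l in("wand","mat","easel","frame","blue_clip","red_clip","cup_a","bottle","hammer"):
        for r in boxes_of(cam,l)[:3]:
            x,y,w,h=r["box"]; c=P[int(min(479,y+h/2)),int(min(639,x+w/2))]
            print(cam,l,np.round(r["box"]),round(r["p"],2),np.round(c,3))
s=state(); print(s)
E
```

```text
pics
top wand [416. 193.  34.  75.] 0.93 [ 0.499 -0.271  0.044]
top wand [272.  78.  60.  64.] 0.73 [0.812 0.038 0.039]
top wand [428. 333.  57.  73.] 0.67 [ 0.17  -0.309  0.035]
top mat [394. 178.  76. 103.] 0.79 [ 0.502 -0.269  0.043]
top mat [436. 120.  35.  33.] 0.64 [ 0.748 -0.355  0.005]
top easel [181. 160. 125. 107.] 0.67 [0.547 0.178 0.076]
top easel [419. 196.  30.  77.] 0.16 [ 0.49  -0.274  0.041]
top frame [191. 167. 105.  82.] 0.59 [0.557 0.176 0.087]
top red_clip [194. 187.  16.  21.] 0.75 [0.579 0.264 0.115]
top red_clip [182. 159. 121. 104.] 0.59 [0.553 0.179 0.081]
top cup_a [366. 107.  31.  41.] 0.81 [ 0.775 -0.168  0.006]
top cup_a [435. 120.  37.  37.] 0.72 [ 0.742 -0.351  0.007]
top bottle [493. 194.  34.  24.] 0.66 [ 0.545 -0.445  0.089]
top hammer [113. 193.  39. 102.] 0.65 [0.491 0.458 0.026]
scene wand [290. 341.  82.  78.] 0.89 [0.828 0.035 0.038]
scene wand [194. 213.  33.  62.] 0.8 [ 0.523 -0.269  0.043]
scene wand [217. 142.  30.  46.] 0.74 [ 0.199 -0.301  0.03 ]
scene mat [179. 214.  62.  82.] 0.77 [ 0.555 -0.26   0.042]
scene easel [350. 242. 130.  81.]
[... 476 characters left out ...]
nt_pos': array([-1.30800395e+00,  5.26765645e-02,  1.61292522e+00, -9.13278365e-07,
        1.47602125e+00, -1.18965803e-01]), 'joint_vel': array([-2.37302851e-04,  6.89913088e-04, -1.59135436e-03, -4.73295706e-04,
        7.14012071e-05,  8.87670237e-05]), 'joint_efforts': array([ 2.36051637e-03, -3.93685699e+01, -3.70475650e+01, -1.56189463e-05,
        3.05730055e-04, -2.71173496e-05]), 'tool_pos': array([ 0.23285614, -0.57996447,  0.23130303]), 'tool_rot': array([-1.51167822e-05,  9.81837823e-01,  1.89722135e-01, -1.54474260e-06]), 'contact_force': array([0.15657486, 0.24670296, 0.06844075]), 'ft_torque': array([ 0.02137273, -0.02408699,  0.04102835]), 'gripper_width': 1.002550238046549}
```

View top.

View pics/top0.png

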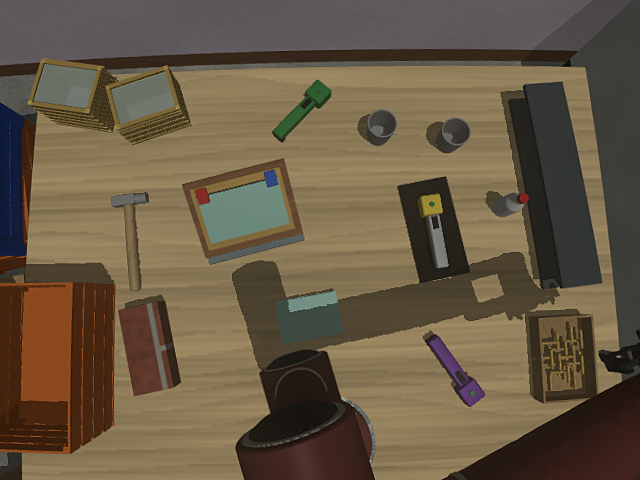

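View pics/scene0.png

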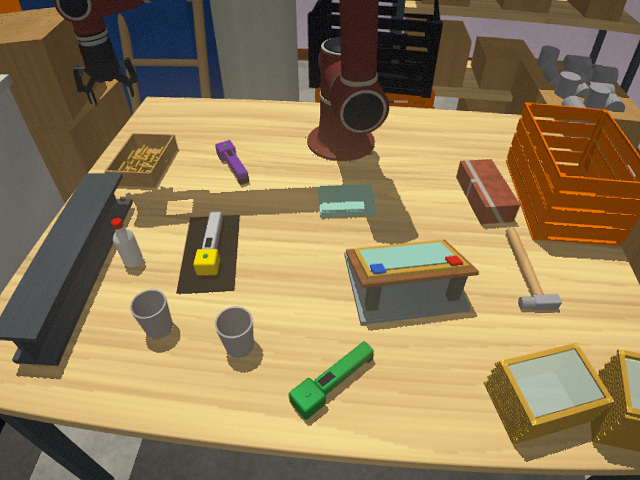

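Pictures 1–2: the look-alikes are the green wand at (302,110) and the purple one at (455,370). The real wand has a yellow head at (431,203) and a grey handle down to (440,268), on the black mat. The blue clip is at (271,178) and the red clip at (202,195), and the frame's slope rises away from the robot.

Run:
```python
from h import *
for cam in("top","scene"):
    im,d,E,K,k1=load(cam); P=cloud(im,d,E,K,k1); hsv=cv2.cvtColor(im,cv2.COLOR_RGB2HSV); H,S,V=[hsv[...,i].astype(int) for i in range(3)]
    X,Y,Z=P[...,0],P[...,1],P[...,2]
    wr=(abs(X-.52)<.17)&(abs(Y+.27)<.09)
    def m(mask,n):
        q=P[mask]; q=q[~np.isnan(q[:,0])]; print(cam,n,len(q),np.round(np.median(q,0),4),np.round(q.min(0),3),np.round(q.max(0),3)); return q
    y=m(wr&(Z>.03)&(H>20)&(H<35)&(S>150),"yellow")
    h=m(wr&(Z>.03)&~((H>18)&(H<38)&(S>120)),"handle")
    b=np.vstack([h,y])[:,:2]
    rr=cv2.minAreaRect(np.vstack([h,y])[:,:2].astype(np.float32)); print("rect wand",rr)
    rr=cv2.minAreaRect(h[:,:2].astype(np.float32)); print("rect handle",rr)
    mm=wr&(Z>-.004)&(Z<.012)&(V<75)
    lab=m(mm,"mat"); print("rect mat",cv2.minAreaRect(lab[:,:2].astype(np.float32)))
    fr=(X>.4)&(X<.72)&(Y>.02)&(Y<.34)&(Z>.05)
    rc=m(fr&(S>150)&((H<6)|(H>174))&(V>90),"red"); bc=m(fr&(S>120)&(H>105)&(H<130),"blue")
    g=m(fr&(H>60)&(H<100),"glass"); c=g.mean(0); n=np.linalg.svd(g-c)[2][2]; n*=np.sign(n[2]); print("normal",n,np.degrees(np.arccos(n[2])),"az up", np.degrees(np.arctan2(-n[1],-n[0])),"c",c)
```

```text
top yellow 386 [ 0.5606 -0.2693  0.0444] [ 0.537 -0.298  0.03 ] [ 0.589 -0.245  0.05 ]
top handle 724 [ 0.4741 -0.2799  0.0424] [ 0.41  -0.303  0.03 ] [ 0.567 -0.26   0.051]
rect wand ((0.49832242727279663, -0.2765570282936096), (0.17926464974880219, 0.05094704404473305), 4.243101596832275)
rect handle ((0.4881974458694458, -0.28061410784721375), (0.15896101295948029, 0.030964458361268044), 6.591350555419922)
top mat 4395 [ 0.4784 -0.2755  0.0043] [ 0.35  -0.36  -0.004] [ 0.641 -0.18   0.012]
rect mat ((0.4954172372817993, -0.27011221647262573), (0.17979809641838074, 0.2905815839767456), 89.90666198730469)
top red 160 [0.5823 0.2646 0.1133] [0.566 0.25  0.1  ] [0.599 0.28  0.123]
top blue 165 [0.6189 0.1099 0.1134] [0.602 0.095 0.098] [0.636 0.124 0.123]
top glass 3719 [0.5516 0.1768 0.0809] [0.484 0.075 0.054] [0.618 0.274 0.11 ]
normal [-0.41600219 -0.09425223  0.90446597] 25.248545737816617 az up 12.765792553118558 c [0.55179198 0.1762684  0.08094054]
scene yellow 421 [ 0.5687 -0.2664  0.0434] [ 0.535 -0.296  0.03 ] [ 0.59  -0.242  0.048]
scene handle 504 [ 0.4777 -0.2771  0.0407] [ 0.407 -0.3    0.03 ] [ 0.566 -0.247  0.047]
rect wand ((0.4976433515548706, -0.2767874002456665), (0.18175168335437775, 0.050165388733148575), 6.947966575622559)
rect handle ((0.48584842681884766, -0.27665066719055176), (0.15863679349422455, 0.038072265684604645), 11.157885551452637)
scene mat 2707 [ 0.5319 -0.2668  0.0036] [ 0.377 -0.36  -0.003] [ 0.639 -0.197  0.012]
rect mat ((0.5064883828163147, -0.28045421838760376), (0.25176116824150085, 0.12739644944667816), 9.96036148071289)
scene red 114 [0.5873 0.266  0.1159] [0.567 0.253 0.105] [0.6   0.281 0.122]
scene blue 121 [0.6203 0.111  0.1135] [0.59  0.097 0.09 ] [0.637 0.126 0.122]
scene glass 1620 [0.5502 0.1778 0.0812] [0.48  0.077 0.054] [0.621 0.272 0.116]
normal [-0.42771704 -0.10921783  0.89729014] 26.195876347314698 az up 14.32441451999506 c [0.54997092 0.17712602 0.08083728]
```

Run:
```python
from h import *
im=cv2.imread("pics/top0.png")
a=cv2.resize(im[165:290,385:480],None,fx=4,fy=4,interpolation=2); b=cv2.resize(im[150:275,175:310],None,fx=3,fy=4,interpolation=2)
cv2.imwrite("pics/crop1.png",np.hstack([a,b]))
```

```text
(no output)
```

View pics/crop1.png

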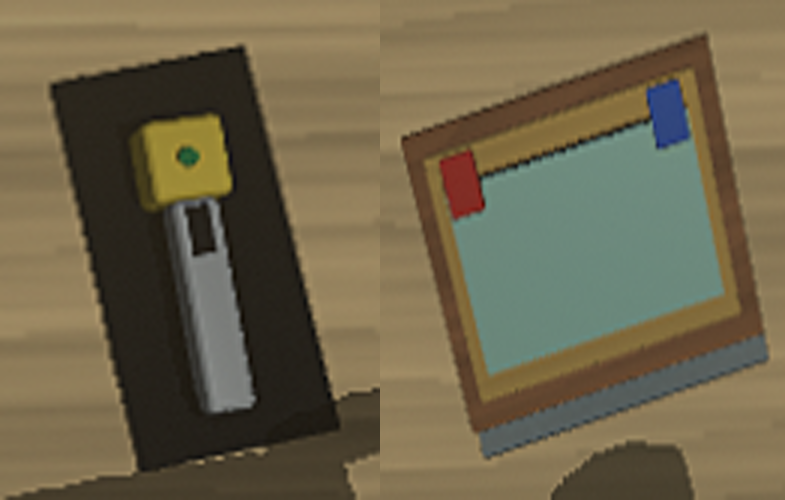

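```bash
cat >> h.py <<'E'
def plan(target,az=None,n=8,s=None):
    "rows from the present pose to target TCP, tool x heading az (deg), spread over n rows; mm/deg"
    s=s or state(); T=tcp(s); M=T[:3,:3]; d=(np.array(target)-T[:3,3])*1000/n
    a=0
    if az is not None:
        c=np.cos(np.radians(az)); t=np.sin(np.radians(az)); v=M.T@np.array([c,t,0]); a=np.degrees(np.arctan2(v[1],v[0]))/n
    rows=[]
    for k in range(n):
        rows.append([*np.round(M.T@d,1).tolist(),round(a,2)]); M=M@R.from_euler("z",a,degrees=True).as_matrix()
    print("pos",np.round(T[:3,3],4),"xaz",round(np.degrees(np.arctan2(T[1,0],T[0,0])),2),"zaxis",np.round(T[:3,2],4),"j",np.round(s["joint_pos"],2),"F",np.round(s["contact_force"],1),"w",round(s["gripper_width"],3),"t",s["time"])
    print(json.dumps(rows))
E
python3 -c "
from h import *
plan([.488,-.278,.16],5.5,8)"
```

```text
pos [ 0.2329 -0.58    0.2313] xaz 21.87 zaxis [-0.  0. -1.] j [-1.31  0.05  1.61 -0.    1.48 -0.12] F [0.2 0.2 0.1] w 1.003 t 1.0
[[43.7, -23.1, 8.9, 2.05], [42.8, -24.7, 8.9, 2.05], [41.9, -26.2, 8.9, 2.05], [40.9, -27.7, 8.9, 2.05], [39.9, -29.1, 8.9, 2.05], [38.9, -30.5, 8.9, 2.05], [37.7, -31.9, 8.9, 2.05], [36.6, -33.2, 8.9, 2.05]]
```

>>> {"fn": "step_arm", "kwargs": {"steps": [[43.7,-23.1,8.9,2.05],[42.8,-24.7,8.9,2.05],[41.9,-26.2,8.9,2.05],[40.9,-27.7,8.9,2.05],[39.9,-29.1,8.9,2.05],[38.9,-30.5,8.9,2.05],[37.7,-31.9,8.9,2.05],[36.6,-33.2,8.9,2.05]]}}

```text
time: 1.8
tool_pos: [0.4899, -0.2839, 0.1618]
tool_rot: [0.004, 0.999, 0.036, 0.002]
contact_force: [-0.2, -0.1, -0.8]
gripper_width: 1.001
```

Run:
```python
from h import *
plan([.488,-.278,.01],5.5,4)
im,d,E,K,k1=shot("wrist","wrist1.png"); P=cloud(im,d,E,K,k1)
hsv=cv2.cvtColor(im,cv2.COLOR_RGB2HSV); H,S,V=[hsv[...,i].astype(int) for i in range(3)]
X,Y,Z=P[...,0],P[...,1],P[...,2]
wr=(abs(X-.5)<.15)&(abs(Y+.275)<.08)&(Z>.03)&(Z<.06)
ye=(H>18)&(H<38)&(S>120)
for n,m in(("all",wr),("yel",wr&ye),("handle",wr&~ye)):
    q=P[m]; print(n,len(q),np.round(np.median(q,0),4),q.min(0).round(3),q.max(0).round(3),cv2.minAreaRect(q[:,:2].astype(np.float32)) if len(q)>9 else 0)
h=P[wr&~ye]; c=h.mean(0); v=np.linalg.svd((h-c)[::7,:2],full_matrices=False)[2][0]; print("pca az",np.degrees(np.arctan2(v[1],v[0])),c)
```

```text
pos [ 0.4899 -0.2839  0.1618] xaz 4.1 zaxis [ 0.0041 -0.0086 -1.    ] j [-0.65 -0.04  1.82 -0.    1.35  0.85] F [-0.2 -0.1 -0.8] w 1.001 t 1.8
[[-0.5, -1.8, 37.9, -0.35], [-0.5, -1.8, 37.9, -0.35], [-0.5, -1.8, 37.9, -0.35], [-0.5, -1.8, 37.9, -0.35]]
all 12099 [ 0.5291 -0.2772  0.0433] [ 0.407 -0.303  0.031] [ 0.588 -0.244  0.048] ((0.49657320976257324, -0.2785194218158722), (0.17919601500034332, 0.05026562139391899), 6.988095283508301)
yel 5351 [ 0.5625 -0.2706  0.0444] [ 0.534 -0.298  0.031] [ 0.588 -0.244  0.047] ((0.5602090954780579, -0.27065300941467285), (0.05097593739628792, 0.05030513554811478), 6.686896800994873)
handle 6748 [ 0.482  -0.2801  0.0425] [ 0.407 -0.303  0.032] [ 0.583 -0.248  0.048] ((0.4970357418060303, -0.2794652283191681), (0.17943516373634338, 0.03766356781125069), 8.510866165161133)
pca az -173.25151623826855 [ 0.48052777 -0.28026791  0.04242096]
```

View pics/wrist1.png

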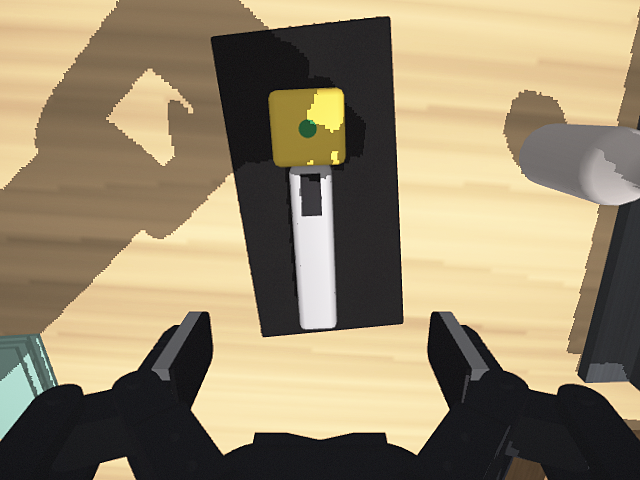

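>>> {"fn": "step_arm", "kwargs": {"steps": [[-0.5,-1.0,38,-0.7],[-0.5,-1.0,38,-0.7],[-0.5,-1.0,38,-0.7],[-0.5,-1.0,36,-0.7],[0,0,0,0]]}}

```text
time: 2.35
tool_pos: [0.4965, -0.2715, 0.0082]
tool_rot: [0.003, 0.998, 0.068, 0.005]
contact_force: [-1.5, -0.2, -0.2]
gripper_width: 1.001
```

```bash
python3 -c "
from h import *
plan([.4867,-.2797,.0105],6.9,2)"
```

```text
pos [ 0.4965 -0.2715  0.0082] xaz 7.79 zaxis [ 0.0108 -0.0062 -0.9999] j [-0.63  0.15  1.91  0.    1.07  0.8 ] F [-1.5 -0.2 -0.2] w 1.001 t 2.35
[[-5.4, 3.4, -1.2, 0.44], [-5.4, 3.4, -1.2, 0.44]]
```

>>> {"fn": "step_arm", "kwargs": {"steps": [[-5.4,3.4,-1.2,0.4],[-4,3.4,-1.2,0.4],[0,0,0,0]]}}

```text
time: 2.65
tool_pos: [0.4895, -0.2821, 0.0151]
tool_rot: [0.005, 0.998, 0.06, 0.007]
contact_force: [0.1, -0.2, 1.2]
gripper_width: 1.001
```

>>> {"fn": "step_arm", "kwargs": {"steps": [[0,0,0,0],[0,0,0,0],[0,0,0,0],[0,0,0,0],[0,0,0,0],[0,0,0,0]], "claw": 0}}

```text
time: 3.25
tool_pos: [0.4924, -0.2848, 0.0211]
tool_rot: [0.008, 0.998, 0.06, 0.011]
contact_force: [-0.4, -0.1, -0.1]
gripper_width: 0.336
```

```bash
python3 -c "
from h import *
plan([.4867,-.2797,.25],6.9,6)"
```

```text
pos [ 0.4924 -0.2848  0.0211] xaz 6.85 zaxis [ 0.0222 -0.015  -0.9996] j [-0.66  0.13  1.91  0.    1.08  0.79] F [-0.4 -0.1 -0.1] w 0.336 t 3.25
[[-0.1, -0.3, -38.2, -0.01], [-0.1, -0.3, -38.2, -0.01], [-0.1, -0.3, -38.2, -0.01], [-0.1, -0.3, -38.2, -0.01], [-0.1, -0.3, -38.2, -0.01], [-0.1, -0.3, -38.2, -0.01]]
```

>>> {"fn": "step_arm", "kwargs": {"steps": [[-1,0,2,0],[-2,0,5,0],[-2,0,5,0],[-1,0,3,0],[-0.5,0,1,0]], "claw": 60}}

```text
time: 3.75
tool_pos: [0.4852, -0.2853, 0.0026]
tool_rot: [0.008, 0.998, 0.06, 0.01]
contact_force: [-0.4, -0.1, -0.4]
gripper_width: 0.598
```

```bash
python3 -c "
from h import *
plan([.4867,-.2797,.009],6.9,2)
for i in range(4): grab_frame('wrist')
plan([.4867,-.2797,.009],6.9,2)"
```

```text
pos [ 0.4852 -0.2853  0.0026] xaz 6.86 zaxis [ 0.021  -0.0141 -0.9997] j [-0.66  0.15  1.93  0.    1.04  0.79] F [-0.4 -0.1 -0.4] w 0.598 t 3.75
[[1.1, -2.7, -3.2, -0.03], [1.1, -2.7, -3.2, -0.03]]
pos [ 0.4858 -0.2857  0.0035] xaz 6.87 zaxis [ 0.0221 -0.015  -0.9996] j [-0.66  0.15  1.93  0.    1.04  0.79] F [-0.1 -0.3 -0.1] w 0.6 t 3.95
[[0.8, -2.9, -2.8, -0.02], [0.8, -2.9, -2.8, -0.02]]
```

>>> {"fn": "step_arm", "kwargs": {"steps": [[0,-2,-2,0],[-0.3,-1,0.5,0],[-0.3,0,0.8,0],[-0.3,0,0.8,0],[-0.3,0,0.8,0]], "claw": 0}}

```text
time: 4.45
tool_pos: [0.4861, -0.2835, 0.0063]
tool_rot: [0.009, 0.998, 0.06, 0.012]
contact_force: [-2.5, 1.8, 5.5]
gripper_width: 0.348
```

```bash
python3 -c "
from h import *
plan([.4867,-.2797,.2],6.9,4)"
```

```text
pos [ 0.4861 -0.2835  0.0063] xaz 6.88 zaxis [ 0.0249 -0.0161 -0.9996] j [-0.66  0.14  1.93  0.    1.04  0.79] F [-2.5  1.8  5.5] w 0.348 t 4.45
[[1.4, -0.0, -48.4, -0.01], [1.4, -0.0, -48.4, -0.01], [1.4, -0.0, -48.4, -0.01], [1.4, -0.0, -48.4, -0.01]]
```

>>> {"fn": "step_arm", "kwargs": {"steps": [[0,0,-20,0],[0,0,-45,0],[0,0,-45,0],[0,0,-45,0],[0,0,-45,0]]}}

```text
time: 4.95
tool_pos: [0.4743, -0.2749, 0.1976]
tool_rot: [-0.0, 0.998, 0.06, 0.002]
contact_force: [0.6, -0.4, -2.7]
gripper_width: 0.348
```

```bash
python3 -c "
from h import *
plan([.90,.21,.33],12.9,15)"
```

```text
pos [ 0.4743 -0.2749  0.1976] xaz 6.88 zaxis [ 3.1e-03  6.0e-04 -1.0e+00] j [-0.66 -0.11  1.83  0.    1.42  0.79] F [ 0.6 -0.4 -2.7] w 0.348 t 4.95
[[32.1, -28.7, -8.7, -0.4], [32.3, -28.5, -8.7, -0.4], [32.5, -28.2, -8.7, -0.4], [32.7, -28.0, -8.7, -0.4], [32.9, -27.8, -8.7, -0.4], [33.1, -27.6, -8.7, -0.4], [33.3, -27.3, -8.7, -0.4], [33.4, -27.1, -8.7, -0.4], [33.6, -26.9, -8.7, -0.4], [33.8, -26.6, -8.7, -0.4], [34.0, -26.4, -8.7, -0.4], [34.2, -26.1, -8.7, -0.4], [34.4, -25.9, -8.7, -0.4], [34.6, -25.7, -8.7, -0.4], [34.7, -25.4, -8.7, -0.4]]
```

>>> {"fn": "step_arm", "kwargs": {"steps": [[40,-36,-11,-0.5],[40,-36,-11,-0.5],[40,-35,-11,-0.5],[41,-35,-11,-0.5],[41,-34,-11,-0.5],[41,-34,-11,-0.5],[42,-33,-11,-0.5],[42,-33,-11,-0.5]]}}

```text
time: 5.75
tool_pos: [0.7345, 0.0187, 0.2804]
tool_rot: [0.004, 0.996, 0.09, 0.002]
contact_force: [1.1, -1.1, -1.2]
gripper_width: 0.342
```

```bash
python3 -c "
from h import *
plan([.96,.22,.33],12.9,8)"
```

```text
pos [0.7345 0.0187 0.2804] xaz 10.38 zaxis [ 0.0052 -0.0079 -1.    ] j [-0.07  0.28  1.28 -0.01  1.58  1.32] F [ 1.1 -1.1 -1.2] w 0.342 t 5.75
[[32.3, -19.6, -6.3, -0.31], [32.4, -19.4, -6.3, -0.31], [32.5, -19.3, -6.3, -0.31], [32.6, -19.1, -6.3, -0.31], [32.7, -18.9, -6.3, -0.31], [32.8, -18.7, -6.3, -0.31], [32.9, -18.5, -6.3, -0.31], [33.0, -18.4, -6.3, -0.31]]
```

>>> {"fn": "step_arm", "kwargs": {"steps": [[32,-22,-6,-0.3],[32,-22,-6,-0.3],[32,-22,-6,-0.3],[32,-22,-6,-0.3],[32,-20,-6,-0.3],[35,-18,-6,-0.3],[40,-15,0,-0.3],[40,-10,0,-0.3]]}}

```text
time: 6.55
tool_pos: [0.9561, 0.2266, 0.2996]
tool_rot: [0.003, 0.993, 0.114, 0.001]
contact_force: [2.1, 1.0, -1.9]
gripper_width: 0.343
```

```bash
python3 -c "
from h import *
plan([1.02,.234,.33],12.9,4)"
```

```text
pos [0.9561 0.2266 0.2996] xaz 13.15 zaxis [ 0.0026 -0.0056 -1.    ] j [ 0.16  1.1   0.07 -0.01  1.97  1.5 ] F [ 2.1  1.  -1.9] w 0.343 t 6.55
[[16.0, 1.9, -7.6, 0.06], [16.0, 1.9, -7.6, 0.06], [16.0, 1.8, -7.6, 0.06], [16.0, 1.8, -7.6, 0.06]]
```

>>> {"fn": "step_arm", "kwargs": {"steps": [[15,0,0,0],[20,0,0,0],[20,0,0,0]]}}

```text
time: 6.85
tool_pos: [0.9706, 0.232, 0.2629]
tool_rot: [0.001, 0.993, 0.116, 0.005]
contact_force: [-0.0, -0.8, -3.4]
gripper_width: 0.341
```

```bash
python3 -c "
from h import *
plan([1.02,.234,.33],12.9,4)"
```

```text
pos [0.9706 0.232  0.2629] xaz 13.29 zaxis [ 0.0112 -0.0017 -0.9999] j [ 0.16  1.15  0.06 -0.    1.93  1.5 ] F [-0.  -0.8 -3.4] w 0.341 t 6.85
[[12.3, 2.4, -16.6, 0.1], [12.3, 2.4, -16.6, 0.1], [12.3, 2.4, -16.6, 0.1], [12.3, 2.4, -16.6, 0.1]]
```

>>> {"fn": "step_arm", "kwargs": {"steps": [[30,0,-30,0],[30,0,-30,0],[30,0,-30,0]]}}

```text
time: 7.15
tool_pos: [0.9682, 0.2293, 0.3296]
tool_rot: [-0.002, 0.993, 0.115, 0.04]
contact_force: [-0.2, -0.2, -1.9]
gripper_width: 0.339
```

```bash
python3 -c "
from h import *
plan([1.02,.234,.33],12.9,4)"
```

```text
pos [0.9682 0.2293 0.3296] xaz 13.18 zaxis [ 0.0785  0.0141 -0.9968] j [0.16 1.08 0.06 0.   1.92 1.5 ] F [-0.2 -0.2 -1.9] w 0.339 t 7.15
[[12.9, 1.8, 0.9, 0.07], [12.9, 1.8, 0.9, 0.07], [12.9, 1.8, 0.9, 0.07], [12.9, 1.8, 0.9, 0.07]]
```

>>> {"fn": "step_arm", "kwargs": {"steps": [[35,0,-40,0],[35,0,-40,0],[35,0,-40,0],[35,0,-40,0],[35,0,-40,0]]}}

```text
time: 7.65
tool_pos: [0.943, 0.2227, 0.4793]
tool_rot: [-0.01, 0.987, 0.113, 0.114]
contact_force: [-0.4, -0.0, -1.8]
gripper_width: 0.34
```

```bash
python3 -c "
from h import *
plan([1.02,.234,.33],12.9,4)"
```

```text
pos [0.943  0.2227 0.4793] xaz 13.15 zaxis [ 0.2228  0.0456 -0.9738] j [0.15 0.93 0.05 0.01 1.93 1.5 ] F [-0.4 -0.  -1.8] w 0.34 t 7.65
[[10.4, 1.4, 40.8, 0.04], [10.4, 1.4, 40.8, 0.04], [10.4, 1.3, 40.8, 0.04], [10.4, 1.3, 40.8, 0.04]]
```

```bash
python3 -c "
from h import *
print(state()['joint_pos'],state()['joint_vel'])"
```

```text
[0.15192373 0.92879042 0.05497897 0.01216534 1.92865495 1.49953704] [-0.01162868 -0.30527914 -0.00117229  0.02192241  0.00881877  0.00097673]
```

>>> {"fn": "step_arm", "kwargs": {"steps": [[35,0,-40,0],[35,0,-40,0],[35,0,-40,0],[35,0,-40,0],[35,0,-40,0],[35,0,-40,0]]}}

```text
time: 8.25
tool_pos: [0.8836, 0.2095, 0.6507]
tool_rot: [-0.019, 0.973, 0.112, 0.202]
contact_force: [0.5, 0.3, -2.6]
gripper_width: 0.341
```

```bash
python3 -c "
from h import *
plan([.7,.17,.33],12.9,10);print(state()['joint_pos'])"
```

```text
pos [0.8836 0.2095 0.6507] xaz 13.21 zaxis [ 0.3886  0.0815 -0.9178] j [0.14 0.75 0.05 0.03 1.93 1.5 ] F [ 0.5  0.3 -2.6] w 0.341 t 8.25
[[-30.0, -0.6, 22.0, 0.01], [-30.0, -0.6, 22.0, 0.01], [-30.0, -0.5, 22.0, 0.01], [-30.0, -0.5, 22.0, 0.01], [-30.0, -0.5, 22.0, 0.01], [-30.0, -0.5, 22.0, 0.01], [-30.0, -0.5, 22.0, 0.01], [-30.0, -0.5, 22.0, 0.01], [-30.0, -0.5, 22.0, 0.01], [-30.0, -0.5, 22.0, 0.01]]
[0.14325624 0.74561685 0.05498958 0.02689514 1.93332878 1.50013401]
```

```bash
cat >> h.py <<'E'
def wandpose(fn=None,verbose=True):
    "wand frame in tool frame, from wrist depth"
    s=state(); im,d,E,K,k1=shot("wrist",fn); c=camera_params("wrist"); P=cloud(im,d,np.array(c["T_tool_cam"]),K,k1)
    hsv=cv2.cvtColor(im,cv2.COLOR_RGB2HSV); H,S=hsv[...,0].astype(int),hsv[...,1].astype(int)
    ye=(H>18)&(H<38)&(S>120)&(P[...,0]>.02)&(P[...,0]<.15)&(abs(P[...,1])<.06)&(abs(P[...,2])<.1)
    y=P[ye]
    # top face of head: nearest to the hand (small z)
    for _ in range(3):
        c0=np.median(y,0); n=np.linalg.svd(y-y.mean(0),full_matrices=False)[2][2]; n*=-np.sign(n[2]); r=(y-y.mean(0))@n
        y=y[abs(r)<max(.002,1.5*np.median(abs(r)))]
    m=y.mean(0); n=np.linalg.svd(y-m,full_matrices=False)[2][2]; n*=-np.sign(n[2])
    hd=(~ye)&(P[...,0]>-.01)&(P[...,0]<.06)&(abs(P[...,1])<.03)&(abs((P-m)@n+.002)<.006)
    h=P[hd]
    rect=cv2.minAreaRect(y[:,:2].astype(np.float32))
    print("head top",len(y),m.round(4),"n",n.round(4),"rect",np.round(rect[0],4),np.round(rect[1],4),round(rect[2],1))
    if len(h)>50:
        hm=h.mean(0); v=m-hm; print("handle",len(h),hm.round(4),"offplane mm",round(float((hm-m)@n*1000),2),"axis",(v/np.linalg.norm(v)).round(4))
    print("n world",(tcp(s)[:3,:3]@n).round(4))
    return m,n,h
E
python3 -c "
from h import *
wandpose('wrist2.png')"
```

```text
head top 28637 [ 0.0792 -0.0014 -0.0364] n [ 0.0233  0.012  -0.9997] rect [ 0.0746 -0.0013] [0.0481 0.0543] 89.6
handle 17980 [ 0.0222 -0.0011 -0.0359] offplane mm -1.9 axis [ 0.9999 -0.0054 -0.0101]
n world [-0.365  -0.0882  0.9268]
```

View pics/wrist2.png

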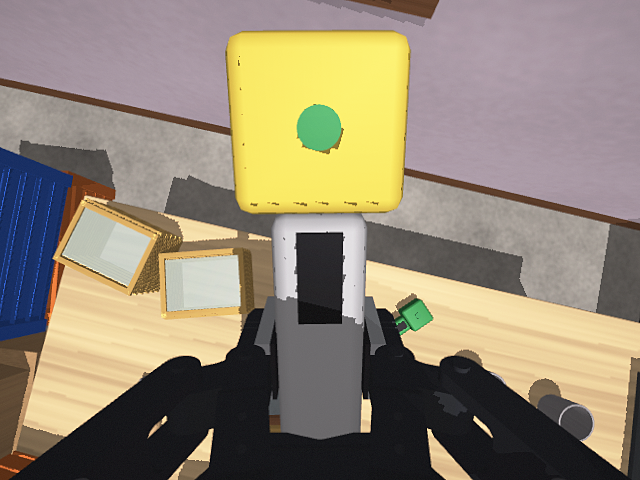

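```bash
cat >> h.py <<'E'
SP=np.array([.0777,-.0024,.0436]); NT=np.array([.0233,.012,-.9997])
N=np.array([-.412,-.094,.906]); BL=np.array([.623,.111,.105]); RD=np.array([.588,.266,.105])
def spot(P,n):
    s=state(); T=tcp(s); sp=T[:3,:3]@SP+T[:3,3]; nw=T[:3,:3]@NT
    print("spot",sp.round(4),"off",((P-sp)*1000).round(1),"n",nw.round(4),"err deg",round(np.degrees(np.arccos(min(1,nw@N/np.linalg.norm(N)/np.linalg.norm(nw)))),2),"tilt",round(np.degrees(np.arccos(nw[2])),2),"az",round(np.degrees(np.arctan2(-nw[1],-nw[0])),2))
    plan(T[:3,3]+P-sp,12.9,n,s)
E
python3 -c "
from h import *
spot(BL+.06*N,14)"
```

```text
spot [0.9665 0.2312 0.6483] off [-368.2 -125.9 -488.9] n [-0.3708 -0.089   0.9245] err deg 2.6 tilt 22.41 az 13.5
pos [0.8806 0.209  0.6569] xaz 13.23 zaxis [ 0.3944  0.0822 -0.9153] j [0.14 0.74 0.05 0.03 1.93 1.5 ] F [-3.8  0.3  2.1] w 0.343 t 8.3
[[-39.4, 2.5, 20.9, 0.01], [-39.4, 2.5, 20.9, 0.01], [-39.4, 2.5, 20.9, 0.01], [-39.4, 2.5, 20.9, 0.01], [-39.4, 2.5, 20.9, 0.01], [-39.4, 2.5, 20.9, 0.01], [-39.4, 2.6, 20.9, 0.01], [-39.4, 2.6, 20.9, 0.01], [-39.4, 2.6, 20.9, 0.01], [-39.4, 2.6, 20.9, 0.01], [-39.4, 2.6, 20.9, 0.01], [-39.4, 2.6, 20.9, 0.01], [-39.4, 2.6, 20.9, 0.01], [-39.4, 2.6, 20.9, 0.01]]
```

>>> {"fn": "step_arm", "kwargs": {"steps": [[-30,2,16,0],[-39,2.5,21,0],[-39,2.5,21,0],[-39,2.5,21,0],[-39,2.5,21,0],[-39,2.5,21,0],[-39,2.5,21,0],[-39,2.5,21,0]]}}

```text
time: 9.1
tool_pos: [0.6934, 0.1434, 0.4291]
tool_rot: [-0.019, 0.967, 0.111, 0.23]
contact_force: [0.8, -0.2, -0.4]
gripper_width: 0.341
```

```bash
python3 -c "
from h import *
spot(BL+.06*N,7)"
```

```text
spot [0.7797 0.1656 0.4249] off [-181.4  -60.2 -265.6] n [-0.417  -0.0939  0.9041] err deg 0.31 tilt 25.3 az 12.69
pos [0.6934 0.1434 0.4291] xaz 13.37 zaxis [ 0.4401  0.087  -0.8937] j [ 0.08 -0.09  1.48  0.05  1.29  1.42] F [ 0.8 -0.2 -0.4] w 0.341 t 9.1
[[-41.3, 2.0, 21.8, 0.01], [-41.3, 2.0, 21.8, 0.01], [-41.3, 2.0, 21.8, 0.01], [-41.3, 2.0, 21.8, 0.01], [-41.3, 2.0, 21.8, 0.01], [-41.3, 2.0, 21.8, 0.01], [-41.3, 2.0, 21.8, 0.01]]
```

>>> {"fn": "step_arm", "kwargs": {"steps": [[-41,2,22,0],[-41,2,22,0],[-41,2,22,0],[-41,2,22,0],[-35,2,18,0],[-20,2,9,0]]}}

```text
time: 9.7
tool_pos: [0.5498, 0.094, 0.2367]
tool_rot: [-0.017, 0.963, 0.112, 0.243]
contact_force: [0.5, -1.0, -3.0]
gripper_width: 0.344
```

```bash
python3 -c "
from h import *
spot(BL+.06*N,7)
grab_frame('wrist');grab_frame('wrist')
spot(BL+.06*N,4)"
```

```text
spot [0.6361 0.1161 0.2349] off [-37.8 -10.8 -75.6] n [-0.4416 -0.0936  0.8924] err deg 1.87 tilt 26.83 az 11.96
pos [0.5498 0.094  0.2367] xaz 13.56 zaxis [ 0.4644  0.0867 -0.8814] j [-0.01 -0.44  2.09  0.11  1.02  1.3 ] F [ 0.5 -1.  -3. ] w 0.344 t 9.7
[[-10.0, 0.1, 6.9, -0.0], [-10.0, 0.1, 6.9, -0.0], [-10.0, 0.1, 6.9, -0.0], [-10.0, 0.1, 6.9, -0.0], [-10.0, 0.1, 6.9, -0.0], [-10.0, 0.1, 6.9, -0.0], [-10.0, 0.1, 6.9, -0.0]]
spot [0.6359 0.116  0.2341] off [-37.6 -10.7 -74.7] n [-0.4398 -0.0934  0.8933] err deg 1.75 tilt 26.71 az 11.98
pos [0.5495 0.0939 0.2361] xaz 13.51 zaxis [ 0.4626  0.0865 -0.8823] j [-0.01 -0.44  2.09  0.11  1.02  1.3 ] F [ 0.3 -0.7 -1.8] w 0.345 t 9.8
[[-17.4, 0.1, 11.9, -0.01], [-17.4, 0.1, 11.9, -0.01], [-17.4, 0.1, 11.9, -0.01], [-17.4, 0.1, 11.9, -0.01]]
```

>>> {"fn": "step_arm", "kwargs": {"steps": [[0,0,0,0],[0,0,0,0],[0,0,0,0],[0,0,0,0],[0,0,0,0]]}}

```text
time: 10.3
tool_pos: [0.5552, 0.0944, 0.2495]
tool_rot: [-0.016, 0.961, 0.112, 0.251]
contact_force: [0.8, 0.7, -2.7]
gripper_width: 0.348
```

```bash
python3 -c "
from h import *
spot(BL+.06*N,4)"
```

```text
spot [0.6416 0.1166 0.2491] off [-43.3 -11.2 -89.8] n [-0.4568 -0.0936  0.8847] err deg 2.84 tilt 27.79 az 11.59
pos [0.5552 0.0944 0.2495] xaz 13.66 zaxis [ 0.4794  0.0868 -0.8733] j [-0.01 -0.44  2.07  0.11  1.02  1.3 ] F [ 0.8  0.7 -2.7] w 0.348 t 10.3
[[-20.7, -0.2, 14.2, -0.01], [-20.7, -0.2, 14.2, -0.01], [-20.7, -0.3, 14.2, -0.01], [-20.7, -0.3, 14.2, -0.01]]
```

>>> {"fn": "step_arm", "kwargs": {"steps": [[-30,0,-16,0],[-35,0,-19,0],[-35,0,-19,0],[-35,0,-19,0]]}}

```text
time: 10.7
tool_pos: [0.405, 0.0604, 0.2481]
tool_rot: [-0.017, 0.962, 0.113, 0.249]
contact_force: [-1.1, -0.5, -0.4]
gripper_width: 0.348
```

```bash
python3 -c "
from h import *
spot(BL+.06*N,4)"
```

```text
spot [0.4913 0.0829 0.2473] off [107.   22.4 -88. ] n [-0.4521 -0.0952  0.8869] err deg 2.55 tilt 27.51 az 11.89
pos [0.405  0.0604 0.2481] xaz 13.86 zaxis [ 0.4748  0.0884 -0.8756] j [-0.14 -0.97  2.36  0.16  1.27  1.18] F [-1.1 -0.5 -0.4] w 0.348 t 10.7
[[13.3, 0.1, 32.5, 0.05], [13.3, 0.0, 32.5, 0.05], [13.3, 0.0, 32.5, 0.05], [13.3, 0.0, 32.5, 0.05]]
```

>>> {"fn": "step_arm", "kwargs": {"steps": [[-26,0,-14,0],[-26,0,-14,0],[-26,0,-14,0]]}}

```text
time: 11.0
tool_pos: [0.3844, 0.0463, 0.2493]
tool_rot: [-0.018, 0.968, 0.114, 0.223]
contact_force: [0.1, 0.2, -2.5]
gripper_width: 0.347
```

```bash
python3 -c "
from h import *
spot(BL+.06*N,4)"
```

```text
spot [0.4704 0.069  0.2439] off [127.8  36.4 -84.5] n [-0.4043 -0.092   0.91  ] err deg 0.51 tilt 24.49 az 12.82
pos [0.3844 0.0463 0.2493] xaz 13.72 zaxis [ 0.4275  0.0853 -0.9   ] j [-0.2  -1.01  2.37  0.17  1.37  1.14] F [ 0.1  0.2 -2.5] w 0.347 t 11.0
[[20.7, -1.9, 33.5, 0.1], [20.7, -1.9, 33.5, 0.1], [20.7, -2.0, 33.5, 0.1], [20.7, -2.0, 33.5, 0.1]]
```

>>> {"fn": "step_arm", "kwargs": {"steps": [[-28,0,-13,0],[-28,0,-13,0],[-28,0,-13,0]]}}

```text
time: 11.3
tool_pos: [0.371, 0.027, 0.2579]
tool_rot: [-0.019, 0.973, 0.117, 0.198]
contact_force: [0.0, -0.5, -2.5]
gripper_width: 0.344
```

```bash
python3 -c "
from h import *
spot(BL+.06*N,5)"
```

```text
spot [0.4565 0.0501 0.2479] off [141.8  55.3 -88.6] n [-0.3561 -0.0905  0.9301] err deg 3.49 tilt 21.55 az 14.25
pos [0.371  0.027  0.2579] xaz 13.82 zaxis [ 0.3799  0.084  -0.9212] j [-0.27 -1.01  2.34  0.18  1.45  1.07] F [ 0.  -0.5 -2.5] w 0.344 t 11.3
[[20.9, -4.2, 28.0, 0.15], [20.9, -4.3, 28.0, 0.15], [20.9, -4.3, 28.0, 0.15], [20.9, -4.4, 28.0, 0.15], [20.9, -4.4, 28.0, 0.15]]
```

>>> {"fn": "step_arm", "kwargs": {"steps": [[21,-4.3,28,0],[21,-4.3,28,0],[21,-4.3,28,0],[21,-4.3,28,0],[15,-4,20,0]]}}

```text
time: 11.8
tool_pos: [0.5152, 0.0762, 0.1873]
tool_rot: [-0.014, 0.971, 0.114, 0.208]
contact_force: [-0.6, 0.5, -1.5]
gripper_width: 0.345
```

```bash
python3 -c "
from h import *
boxes_of('wrist','wand')
spot(BL+.005*N,4)"
```

```text
spot [0.6017 0.0993 0.1766] off [ 19.2  11.2 -67. ] n [-0.3756 -0.083   0.9231] err deg 2.39 tilt 22.62 az 12.46
pos [0.5158 0.0769 0.1849] xaz 13.66 zaxis [ 0.3992  0.0763 -0.9137] j [-0.05 -0.46  2.17  0.11  1.03  1.25] F [-3.3 -2.1 -2.7] w 0.343 t 11.85
[[-1.9, -1.9, 17.4, 0.08], [-1.9, -1.9, 17.4, 0.08], [-1.9, -1.9, 17.4, 0.08], [-1.9, -1.9, 17.4, 0.08]]
```

Run:
```python
from h import *
wandpose()
im,d,E,K,k1=shot("wrist","wrist3.png"); P=cloud(im,d,E,K,k1)
hsv=cv2.cvtColor(im,cv2.COLOR_RGB2HSV); H,S,V=[hsv[...,i].astype(int) for i in range(3)]
X,Y,Z=[P[...,i] for i in range(3)]
fr=(X>.4)&(X<.72)&(Y>.02)&(Y<.34)&(Z>.03)&(Z<.14)
for n,m in(("red",fr&(S>150)&((H<6)|(H>174))&(V>90)),("blue",fr&(S>120)&(H>105)&(H<130)),("glass",fr&(H>60)&(H<100)&(Z<.12))):
    q=P[m]
    if len(q)>30:
        print(n,len(q),np.median(q,0).round(4),q.min(0).round(3),q.max(0).round(3))
        if n=="glass":
            c=q.mean(0); nn=np.linalg.svd((q-c)[::5],full_matrices=False)[2][2]; nn*=np.sign(nn[2]); print(nn.round(4),"dist of blue pt to plane mm",((BL-c)@nn*1000).round(1),((RD-c)@nn*1000).round(1))
```

```text
head top 28613 [ 0.0792 -0.0013 -0.0366] n [ 0.0231  0.0118 -0.9997] rect [ 0.0778 -0.0013] [0.0481 0.0479] 89.7
handle 17960 [ 0.0223 -0.001  -0.036 ] offplane mm -1.88 axis [ 0.9999 -0.0052 -0.01  ]
n world [-0.3759 -0.0828  0.923 ]
red 2290 [0.58   0.2651 0.1127] [0.561 0.251 0.102] [0.599 0.282 0.122]
blue 38 [0.6044 0.1758 0.1067] [0.585 0.164 0.106] [0.607 0.255 0.108]
glass 28694 [0.544  0.2005 0.0806] [0.477 0.111 0.055] [0.606 0.279 0.107]
[-0.4113 -0.096   0.9064] dist of blue pt to plane mm -2.2 -2.7
```

View pics/wrist3.png

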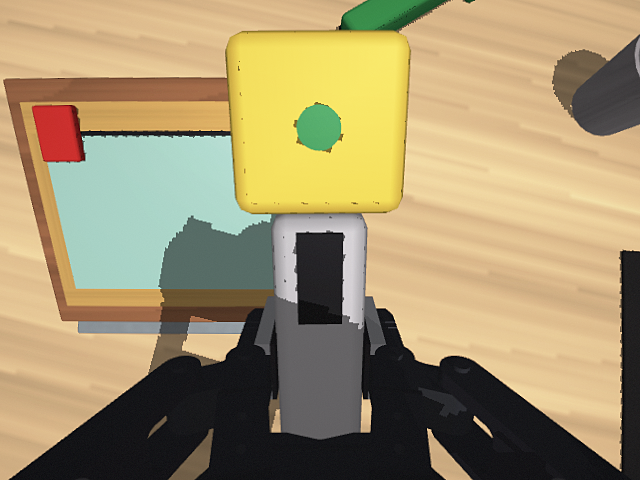

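Run:
```python
from h import *
for cam in("wrist","top","scene"):
    im,d,E,K,k1=load(cam); P=cloud(im,d,E,K,k1); hsv=cv2.cvtColor(im,cv2.COLOR_RGB2HSV); V=hsv[...,2].astype(int)
    up=np.array([.882,.207,.423]); al=np.array([.220,-.976,0]); mid=(BL+RD)/2
    Q=P-mid; u=Q@up; a=Q@al; w=Q@N
    for lo,hi in((-.06,-.02),(-.02,.02),(.02,.06)):
        m=(abs(u)<.02)&(a>lo)&(a<hi)&(abs(w)<.012)&(V<70)
        if m.sum()>5: print(cam,lo,hi,m.sum(),"u mm",np.round(np.median(u[m])*1000,1),"w",np.round(np.median(w[m])*1000,1))
    if cam!="scene":
        # glass/brass transition
        H=hsv[...,0].astype(int)
        for lo in(-.06,0,.04):
            m=(a>lo)&(a<lo+.02)&(abs(u)<.03)&(abs(w)<.012); g=m&(H>60)&(H<100); b=m&(H<30)&(V>90)
            if g.sum()and b.sum(): print(cam,"glass top",np.round(np.percentile(u[g],98)*1000,1),"brass bottom",np.round(np.percentile(u[b],2)*1000,1))
```

```text
wrist -0.06 -0.02 255 u mm -4.1 w 3.3
wrist -0.02 0.02 268 u mm -4.2 w 3.2
wrist 0.02 0.06 60 u mm -4.1 w 3.1
wrist glass top -5.4 brass bottom -1.7
wrist glass top -6.1 brass bottom -1.7
top -0.06 -0.02 17 u mm -1.1 w 2.9
top -0.02 0.02 16 u mm -1.1 w 3.2
top 0.02 0.06 18 u mm -1.4 w 2.3
top glass top -1.7 brass bottom 0.4
top glass top -2.2 brass bottom 0.5
top glass top -2.8 brass bottom 0.7
```

```bash
sed -i 's/^N=np.*$/N=np.array([-.4117,-.0945,.9063]); BL=np.array([.620,.110,.1055]); RD=np.array([.585,.265,.1055])/' h.py; python3 -c "
from h import *
spot(BL,4)"
```

```text
spot [0.5996 0.0985 0.1782] off [ 20.4  11.5 -72.7] n [-0.3751 -0.0822  0.9234] err deg 2.42 tilt 22.58 az 12.37
pos [0.5138 0.076  0.1866] xaz 13.7 zaxis [ 0.3987  0.0756 -0.914 ] j [-0.05 -0.47  2.17  0.11  1.03  1.25] F [-0.5 -0.2 -1.9] w 0.341 t 11.95
[[-2.2, -2.0, 18.9, 0.09], [-2.2, -2.0, 18.9, 0.09], [-2.2, -2.0, 18.9, 0.09], [-2.2, -2.0, 18.9, 0.09]]
```

>>> {"fn": "step_arm", "kwargs": {"steps": [[-3,-3,24,0],[-3,-3,24,0],[-2,-2,16,0]]}}

```text
time: 12.25
tool_pos: [0.5347, 0.0854, 0.1318]
tool_rot: [-0.013, 0.97, 0.114, 0.213]
contact_force: [0.1, 0.6, -2.2]
gripper_width: 0.341
```

```bash
python3 -c "
from h import *
spot(BL,1)
boxes_of('wrist','wand');boxes_of('wrist','wand')
spot(BL,1)"
```

```text
spot [0.6207 0.1077 0.1245] off [ -0.7   2.3 -19. ] n [-0.3871 -0.0809  0.9185] err deg 1.76 tilt 23.29 az 11.81
pos [0.5347 0.0854 0.1318] xaz 13.73 zaxis [ 0.4105  0.0743 -0.9088] j [-0.02 -0.35  2.18  0.11  0.88  1.26] F [ 0.1  0.6 -2.2] w 0.341 t 12.25
[[-8.0, -2.8, 17.1, 0.25]]
spot [0.6192 0.1078 0.1222] off [  0.8   2.2 -16.7] n [-0.3829 -0.0811  0.9203] err deg 1.99 tilt 23.04 az 11.96
pos [0.5333 0.0855 0.1299] xaz 13.7 zaxis [ 0.4064  0.0745 -0.9107] j [-0.02 -0.35  2.19  0.11  0.89  1.26] F [ 0.1 -1.  -2.5] w 0.338 t 12.35
[[-5.7, -2.3, 15.7, 0.26]]
```

>>> {"fn": "step_arm", "kwargs": {"steps": [[-6.5,-2.3,18,0]]}}

```text
time: 12.45
tool_pos: [0.5372, 0.087, 0.1158]
tool_rot: [-0.013, 0.97, 0.114, 0.215]
contact_force: [0.4, -0.9, -0.5]
gripper_width: 0.345
```

```bash
python3 -c "
from h import *
spot(BL,1)
for i in range(4): boxes_of('wrist','wand')
spot(BL,1)"
```

```text
spot [0.6232 0.1093 0.1088] off [-3.2  0.7 -3.3] n [-0.3908 -0.0806  0.917 ] err deg 1.56 tilt 23.51 az 11.66
pos [0.5372 0.087  0.1158] xaz 13.72 zaxis [ 0.4142  0.074  -0.9072] j [-0.02 -0.32  2.19  0.11  0.84  1.26] F [ 0.4 -0.9 -0.5] w 0.345 t 12.45
[[-4.1, -1.5, 1.7, 0.21]]
spot [0.6205 0.1096 0.1045] off [-0.5  0.4  1. ] n [-0.384  -0.0809  0.9198] err deg 1.93 tilt 23.1 az 11.9
pos [0.5345 0.0873 0.1121] xaz 13.69 zaxis [ 0.4075  0.0743 -0.9102] j [-0.02 -0.32  2.2   0.11  0.84  1.26] F [ 0.3 -0.8 -2.2] w 0.343 t 12.65
[[0.1, -0.5, -1.1, 0.24]]
```

```bash
python3 -c "
from h import *
for i in range(43): boxes_of('wrist','wand')
spot(BL,1)
M=tcp(state())[:3,:3]; print('seam dir tool',(M.T@((RD-BL)/np.linalg.norm(RD-BL))).round(3))
for v in [(1,0,0),(0,0,1)]: print((M.T@np.array(v)).round(3))"
```

```text
spot [0.6202 0.11   0.1031] off [-0.2 -0.   2.4] n [-0.3829 -0.0811  0.9203] err deg 1.99 tilt 23.03 az 11.96
pos [0.5343 0.0877 0.1108] xaz 13.7 zaxis [ 0.4064  0.0745 -0.9107] j [-0.02 -0.31  2.2   0.11  0.84  1.26] F [-0.1  0.3 -2. ] w 0.344 t 14.8
[[0.8, 0.0, -2.3, 0.26]]
seam dir tool [ 0.016 -1.    -0.017]
[0.885 0.227 0.406]
[ 0.413  0.022 -0.911]
```

```bash
cat >> h.py <<'E'
def wait(k=2):
    for i in range(k): boxes_of('wrist','wand')
    s=state(); T=tcp(s); sp=T[:3,:3]@SP+T[:3,3]; nw=T[:3,:3]@NT; a=(RD-BL)/np.linalg.norm(RD-BL); up=np.cross(a,N); up*=np.sign(up[2])
    q=(sp-BL)*1000; print("t %.2f along %.1f up %.1f out %.1f tilt %.2f az %.2f"%(s["time"],q@a,q@up,q@N,np.degrees(np.arccos(nw[2])),np.degrees(np.arctan2(-nw[1],-nw[0]))))
E
cat > w.sh <<'E'
python3 -c "from h import *;wait(${1:-2})"
E
chmod +x w.sh
```

>>> {"fn": "step_arm", "kwargs": {"steps": [[0.3,-5.5,-0.5,0]]}}

```text
time: 14.9
tool_pos: [0.5332, 0.0928, 0.1112]
tool_rot: [-0.013, 0.971, 0.114, 0.211]
contact_force: [0.1, -0.2, -1.8]
gripper_width: 0.341
```

```bash
w.sh 2
```

```text
t 15.00 along 6.0 up -0.6 out -1.9 tilt 23.03 az 12.01
```

>>> {"fn": "step_arm", "kwargs": {"steps": [[0,-5.5,0.5,0]]}}

```text
time: 15.1
tool_pos: [0.5321, 0.099, 0.1109]
tool_rot: [-0.014, 0.971, 0.114, 0.211]
contact_force: [0.3, -0.0, -1.7]
gripper_width: 0.343
```

```bash
w.sh 2
```

```text
t 15.20 along 12.3 up -0.9 out -2.6 tilt 23.01 az 12.10
```

>>> {"fn": "step_arm", "kwargs": {"steps": [[0,-5.5,0.5,0]]}}

```text
time: 15.3
tool_pos: [0.5307, 0.105, 0.11]
tool_rot: [-0.014, 0.971, 0.115, 0.211]
contact_force: [-0.6, 0.7, -2.6]
gripper_width: 0.342
```

```bash
w.sh 2
```

```text
t 15.40 along 18.6 up -1.2 out -3.3 tilt 22.99 az 12.17
```

>>> {"fn": "step_arm", "kwargs": {"steps": [[0.5,-2.5,-0.5,0],[0.3,-2.5,-0.3,0],[0,-2.5,0,0],[0,-2.5,0,0]]}}

```text
time: 15.8
tool_pos: [0.5283, 0.1162, 0.1106]
tool_rot: [-0.014, 0.971, 0.115, 0.211]
contact_force: [0.9, 0.2, -2.7]
gripper_width: 0.345
```

```bash
w.sh 0
```

```text
t 15.80 along 29.3 up -0.5 out -2.7 tilt 22.99 az 12.16
```

>>> {"fn": "step_arm", "kwargs": {"steps": [[0.2,-2.4,-0.3,0],[0.2,-2.4,-0.3,0],[0.1,-2.4,-0.2,0],[0,-2.4,0,0],[0,-2.4,0,0],[0,-2.4,0,0],[0,-2.4,0,0],[0,-2.4,0,0]]}}

```text
time: 16.6
tool_pos: [0.5236, 0.1366, 0.1113]
tool_rot: [-0.014, 0.971, 0.115, 0.211]
contact_force: [-0.3, 0.0, -2.7]
gripper_width: 0.346
```

```bash
w.sh 0
```

```text
t 16.60 along 50.3 up -0.3 out -2.1 tilt 23.00 az 12.17
```

>>> {"fn": "step_arm", "kwargs": {"steps": [[0.1,-2.4,-0.3,0],[0.1,-2.4,-0.3,0],[0.1,-2.4,-0.2,0],[0,-2.4,0,0],[0,-2.4,0,0],[0,-2.4,0,0],[0,-2.4,0,0],[0,-2.4,0,0]]}}

```text
time: 17.4
tool_pos: [0.5187, 0.1571, 0.1117]
tool_rot: [-0.014, 0.971, 0.115, 0.211]
contact_force: [-0.0, 0.2, -2.1]
gripper_width: 0.345
```

```bash
w.sh 0
```

```text
t 17.40 along 71.3 up -0.3 out -1.6 tilt 23.00 az 12.19
```

>>> {"fn": "step_arm", "kwargs": {"steps": [[0.1,-2.4,-0.2,0],[0.1,-2.4,-0.2,0],[0,-2.4,-0.1,0],[0,-2.4,0,0],[0,-2.4,0,0],[0,-2.4,0,0],[0,-2.4,0,0],[0,-2.4,0,0]]}}

```text
time: 18.2
tool_pos: [0.5139, 0.1775, 0.1119]
tool_rot: [-0.014, 0.971, 0.115, 0.211]
contact_force: [-0.2, 0.2, -2.1]
gripper_width: 0.339
```

```bash
w.sh 0
```

```text
t 18.20 along 92.2 up -0.5 out -1.4 tilt 22.99 az 12.20
```

>>> {"fn": "step_arm", "kwargs": {"steps": [[0.1,-2.4,-0.2,0],[0.1,-2.4,-0.2,0],[0.1,-2.4,-0.1,0],[0,-2.4,0,0],[0,-2.4,0,0],[0,-2.4,0,0],[0,-2.4,0,0],[0,-2.4,0,0]]}}

```text
time: 19.0
tool_pos: [0.5091, 0.1979, 0.112]
tool_rot: [-0.014, 0.971, 0.115, 0.21]
contact_force: [-1.2, -0.9, -1.8]
gripper_width: 0.343
```

```bash
w.sh 0
```

```text
t 19.00 along 113.2 up -0.5 out -1.3 tilt 22.99 az 12.21
```

>>> {"fn": "step_arm", "kwargs": {"steps": [[0.1,-2.4,-0.2,0],[0.1,-2.4,-0.2,0],[0.1,-2.4,-0.1,0],[0,-2.4,0,0],[0,-2.4,0,0],[0,-2.4,0,0],[0,-2.4,0,0],[0,-2.4,0,0]]}}

```text
time: 19.8
tool_pos: [0.5044, 0.2183, 0.1123]
tool_rot: [-0.014, 0.971, 0.115, 0.211]
contact_force: [-0.2, 0.7, -2.3]
gripper_width: 0.346
```

```bash
w.sh 0
```

```text
t 19.80 along 134.2 up -0.5 out -1.1 tilt 23.00 az 12.22
```

>>> {"fn": "step_arm", "kwargs": {"steps": [[0.1,-2.4,-0.2,0],[0.1,-2.4,-0.2,0],[0.1,-2.4,-0.1,0],[0,-2.4,0,0],[0,-2.4,0,0],[0,-2.4,0,0],[0,-2.4,0,0],[0,-2.4,0,0]]}}

```text
time: 20.6
tool_pos: [0.4997, 0.2388, 0.1124]
tool_rot: [-0.014, 0.971, 0.115, 0.211]
contact_force: [-0.6, 0.1, -2.0]
gripper_width: 0.345
```

>>> {"fn": "step_arm", "kwargs": {"steps": [[0.1,-2.2,0,0],[0,-1,0,0]]}}

```text
time: 20.8
tool_pos: [0.4989, 0.2424, 0.1124]
tool_rot: [-0.014, 0.971, 0.115, 0.21]
contact_force: [0.3, 0.0, -1.9]
gripper_width: 0.345
```

```bash
w.sh 0; w.sh 5; w.sh 40
```

```text
t 20.80 along 158.8 up -0.6 out -0.9 tilt 22.99 az 12.25
t 21.05 along 158.6 up -0.6 out -0.9 tilt 22.99 az 12.24
t 23.05 along 158.6 up -0.5 out -0.9 tilt 22.99 az 12.24
```

>>> {"fn": "step_arm", "kwargs": {"steps": [[5,0,-20,0],[12,0,-35,0],[14,0,-37,0],[14,0,-37,0],[5,0,-20,0]]}}

```text
time: 23.55
tool_pos: [0.4795, 0.2403, 0.2668]
tool_rot: [-0.013, 0.972, 0.115, 0.204]
contact_force: [0.5, 0.6, -1.6]
gripper_width: 0.342
```

```bash
python3 -c "
from h import *
plan([.41,.09,.26],12.5,5)"
```

```text
pos [0.4795 0.2403 0.2668] xaz 13.78 zaxis [ 0.394   0.072  -0.9163] j [ 0.36 -0.45  2.03 -0.08  1.16  1.72] F [ 0.5  0.6 -1.6] w 0.342 t 23.55
[[-19.5, 26.1, -6.4, 0.16], [-19.4, 26.1, -6.4, 0.16], [-19.3, 26.2, -6.4, 0.16], [-19.3, 26.2, -6.4, 0.16], [-19.2, 26.3, -6.4, 0.16]]
```

>>> {"fn": "step_arm", "kwargs": {"steps": [[-19,26,-6,0.2],[-19,26,-6,0.2],[-19,26,-6,0.2],[-19,26,-6,0.2],[-19,26,-6,0.2],[-28,0,-13,0],[-28,0,-13,0],[-28,0,-13,0]]}}

```text
time: 24.35
tool_pos: [0.3614, 0.076, 0.2681]
tool_rot: [-0.013, 0.975, 0.107, 0.192]
contact_force: [-0.5, -0.7, -2.8]
gripper_width: 0.343
```

```bash
python3 -c "
from h import *
plan([.41,.09,.26],12.5,5)"
```

```text
pos [0.3614 0.076  0.2681] xaz 12.76 zaxis [ 0.3715  0.0672 -0.926 ] j [-0.07 -1.01  2.32  0.09  1.45  1.29] F [-0.5 -0.7 -2.8] w 0.343 t 24.35
[[8.7, -0.7, 5.3, -0.02], [8.7, -0.7, 5.3, -0.02], [8.7, -0.7, 5.3, -0.02], [8.7, -0.7, 5.3, -0.02], [8.7, -0.7, 5.3, -0.02]]
```

>>> {"fn": "step_arm", "kwargs": {"steps": [[-38,0,-13,0],[-38,0,-13,0],[-38,0,-12,0],[-38,0,-12,0],[-38,0,-10,0]]}}

```text
time: 24.85
tool_pos: [0.3279, 0.0697, 0.2854]
tool_rot: [-0.005, 0.985, 0.109, 0.135]
contact_force: [-0.1, -0.3, -2.3]
gripper_width: 0.345
```

```bash
python3 -c "
from h import *
plan([.41,.09,.26],12.5,5)"
```

```text
pos [0.3279 0.0697 0.2854] xaz 12.74 zaxis [ 0.2657  0.0395 -0.9632] j [-0.06 -1.01  2.28  0.06  1.61  1.3 ] F [-0.1 -0.3 -2.3] w 0.345 t 24.85
[[14.9, -0.5, 9.4, -0.01], [14.9, -0.5, 9.4, -0.01], [14.9, -0.5, 9.4, -0.01], [14.9, -0.5, 9.4, -0.01], [14.9, -0.5, 9.4, -0.01]]
```

>>> {"fn": "step_arm", "kwargs": {"steps": [[-40,0,-6,0],[-40,0,-6,0],[-40,0,-5,0],[-40,0,-4,0],[-40,0,-2,0],[-40,0,0,0]]}}

```text
time: 25.45
tool_pos: [0.2844, 0.0643, 0.2919]
tool_rot: [0.005, 0.992, 0.109, 0.061]
contact_force: [-0.2, -0.4, -2.3]
gripper_width: 0.345
```

```bash
python3 -c "
from h import *
plan([.41,.09,.26],12.5,5)"
```

```text
pos [0.2844 0.0643 0.2919] xaz 12.66 zaxis [ 0.1219  0.0026 -0.9925] j [-0.04 -1.01  2.26  0.01  1.77  1.31] F [-0.2 -0.4 -2.3] w 0.345 t 25.45
[[24.7, 0.3, 9.4, -0.0], [24.7, 0.3, 9.4, -0.0], [24.7, 0.3, 9.4, -0.0], [24.7, 0.3, 9.4, -0.0], [24.7, 0.3, 9.4, -0.0]]
```

>>> {"fn": "step_arm", "kwargs": {"steps": [[-38,15,-2,0],[-40,10,0,0],[-40,5,0,0],[-40,5,0,0]]}}

```text
time: 25.85
tool_pos: [0.2612, 0.0095, 0.3038]
tool_rot: [0.005, 0.994, 0.112, 0.01]
contact_force: [-0.2, 0.3, -1.6]
gripper_width: 0.339
```

```bash
python3 -c "
from h import *
plan([.484,-.282,.18],9.9,10)"
```

```text
pos [0.2612 0.0095 0.3038] xaz 12.87 zaxis [ 0.0201 -0.0077 -0.9998] j [-0.25 -1.01  2.23 -0.    1.9   1.1 ] F [-0.2  0.3 -1.6] w 0.339 t 25.85
[[15.0, 33.2, 13.0, 0.3], [15.2, 33.1, 13.0, 0.3], [15.3, 33.1, 13.0, 0.3], [15.5, 33.0, 13.0, 0.3], [15.7, 32.9, 13.0, 0.3], [15.9, 32.8, 13.0, 0.3], [16.0, 32.7, 13.0, 0.3], [16.2, 32.7, 13.0, 0.3], [16.4, 32.6, 13.0, 0.3], [16.5, 32.5, 13.0, 0.3]]
```

Run:
```python
from h import *
for cam in("top","scene"):
    im,d,E,K,k1=shot(cam); P=cloud(im,d,E,K,k1); V=im.max(2).astype(int)
    X,Y,Z=[P[...,i] for i in range(3)]
    m=((abs(X-.506)<.2)&(abs(Y+.28)<.13)&(Z<.014)&(V<60)).astype(np.uint8)
    m=cv2.morphologyEx(m,cv2.MORPH_OPEN,np.ones((3,3)))
    n,l,st,_=cv2.connectedComponentsWithStats(m); k=1+np.argmax(st[1:,4]); q=P[l==k][:,:2].astype(np.float32)
    print(cam,len(q),cv2.minAreaRect(q),q.mean(0), np.median(P[l==k][:,2]))
```

```text
top 4924 ((0.5090157389640808, -0.28272613883018494), (0.24935303628444672, 0.12921059131622314), 9.78411865234375) [ 0.5066313  -0.28231013] 0.00479037452711395Traceback (most recent call last):
  File "<stdin>", line 7, in <module>
    return _wrapfunc(a, 'argmax', axis=axis, out=out, **kwds)
    return bound(*args, **kwds)
ValueError: attempt to get argmax of an empty sequence
```

>>> {"fn": "step_arm", "kwargs": {"steps": [[15,33,6,0.3],[15,33,6,0.3],[15,33,6,0.3],[15.5,33,6,0.3],[15.5,33,6,0.3],[16,33,6,0.3],[16,33,6,0.3],[16,33,6,0.3]]}}

```text
time: 26.75
tool_pos: [0.4461, -0.227, 0.2618]
tool_rot: [0.005, 0.996, 0.092, 0.015]
contact_force: [0.2, 0.4, -1.8]
gripper_width: 0.345
```

```bash
python3 -c "
from h import *
plan([.484,-.282,.12],9.9,4)"
```

```text
pos [ 0.4461 -0.227   0.2618] xaz 10.6 zaxis [ 0.0315 -0.0062 -0.9995] j [-0.63 -0.29  1.88  0.01  1.53  0.76] F [ 0.2  0.4 -1.8] w 0.345 t 26.75
[[5.7, 14.8, 35.8, 0.17], [5.8, 14.8, 35.8, 0.17], [5.8, 14.8, 35.8, 0.17], [5.9, 14.8, 35.8, 0.17]]
```

>>> {"fn": "step_arm", "kwargs": {"steps": [[12,14,35,0.25],[12,14,35,0.25],[12,14,35,0.25],[11,14,30,0.25]]}}

```text
time: 27.15
tool_pos: [0.5144, -0.2784, 0.1281]
tool_rot: [0.007, 0.996, 0.082, 0.019]
contact_force: [1.1, -0.0, -1.3]
gripper_width: 0.343
```

```bash
python3 -c "
from h import *
boxes_of('wrist','wand');boxes_of('wrist','wand')
plan([.4985,-.2835,.03],9.5,4); print((tcp(state())[:3,:3]@NT).round(4))"
```

```text
pos [ 0.5121 -0.2771  0.1236] xaz 9.45 zaxis [ 0.0312 -0.0053 -0.9995] j [-0.63  0.02  1.83  0.01  1.26  0.77] F [-1.5  0.3 -3.8] w 0.341 t 27.25
[[-4.3, 0.8, 23.3, -0.02], [-4.3, 0.8, 23.3, -0.02], [-4.3, 0.8, 23.3, -0.02], [-4.3, 0.8, 23.3, -0.02]]
[-0.0063 -0.0028  1.    ]
```

>>> {"fn": "step_arm", "kwargs": {"steps": [[-5,1.5,22,0],[-5,1.5,22,0],[-5,1.5,22,0],[-3,1.5,18,0]]}}

```text
time: 27.65
tool_pos: [0.5026, -0.2856, 0.0414]
tool_rot: [0.006, 0.996, 0.084, 0.019]
contact_force: [-0.6, 0.5, -2.5]
gripper_width: 0.344
```

```bash
python3 -c "
from h import *
for i in range(3):boxes_of('wrist','wand')
plan([.4985,-.2835,.0085],9.5,2); print((tcp(state())[:3,:3]@NT).round(4))"
```

```text
pos [ 0.5021 -0.2853  0.0414] xaz 9.58 zaxis [ 0.0366 -0.0077 -0.9993] j [-0.65  0.11  1.89  0.02  1.11  0.74] F [ 0.6 -0.3 -2.1] w 0.345 t 27.8
[[-2.2, -1.4, 16.4, 0.03], [-2.2, -1.4, 16.4, 0.03]]
[-1.17e-02 -3.00e-04  1.00e+00]
```

>>> {"fn": "step_arm", "kwargs": {"steps": [[-2.2,-1,14,0],[-1.5,-0.5,12,0],[0,0,4,0]]}}

```text
time: 28.1
tool_pos: [0.5028, -0.2859, 0.0145]
tool_rot: [0.008, 0.996, 0.084, 0.021]
contact_force: [0.2, 0.4, -2.5]
gripper_width: 0.34
```

```bash
python3 -c "
from h import *
for i in range(3):boxes_of('wrist','wand')
plan([.4985,-.2835,.0065],9.5,1); print((tcp(state())[:3,:3]@NT).round(4))"
```

```text
pos [ 0.503  -0.2862  0.0151] xaz 9.65 zaxis [ 0.0441 -0.0129 -0.9989] j [-0.65  0.15  1.9   0.02  1.05  0.74] F [-0.4  0.6 -1.6] w 0.34 t 28.25
[[-4.3, -3.6, 8.4, 0.1]]
[-0.0191  0.005   0.9998]
```

>>> {"fn": "step_arm", "kwargs": {"steps": [[-3,-2,6,0],[-1.5,-1,4,0],[-0.5,0,3,0]]}}

```text
time: 28.55
tool_pos: [0.5002, -0.2854, 0.0063]
tool_rot: [0.009, 0.996, 0.084, 0.023]
contact_force: [-11.1, 8.6, 30.4]
gripper_width: 0.346
```

```bash
python3 -c "
from h import *
for i in range(2):boxes_of('wrist','wand')
plan([.4985,-.2835,.0065],9.5,1); print((tcp(state())[:3,:3]@NT).round(4))"
```

```text
pos [ 0.5001 -0.2854  0.0064] xaz 9.64 zaxis [ 0.0469 -0.0141 -0.9988] j [-0.66  0.16  1.91  0.02  1.03  0.74] F [-6.1  5.9 16.6] w 0.346 t 28.65
[[-1.3, -2.1, -0.2, 0.09]]
[-0.0219  0.0062  0.9998]
```

Touching the mat. Opening a little first, then wide.

>>> {"fn": "step_arm", "kwargs": {"steps": [[0,0,-0.3,0],[0,0,0,0],[0,0,0,0],[0,0,0,0]], "claw": 80}}

```text
time: 29.05
tool_pos: [0.5016, -0.2867, 0.0088]
tool_rot: [0.011, 0.996, 0.084, 0.025]
contact_force: [0.3, 0.3, -0.2]
gripper_width: 0.796
```

>>> {"fn": "step_arm", "kwargs": {"steps": [[0,0,-10,0],[0,0,-25,0],[0,0,-35,0],[0,0,-35,0],[-10,0,-35,0],[-20,0,-20,0]]}}

```text
time: 29.65
tool_pos: [0.4616, -0.2869, 0.1703]
tool_rot: [0.007, 0.996, 0.085, 0.021]
contact_force: [0.3, -0.1, -0.3]
gripper_width: 0.801
```

Run:
```python
from h import *
plan([.5,-.28,.2],9.5,1)
im,d,E,K,k1=shot("wrist","wrist4.png"); P=cloud(im,d,E,K,k1)
hsv=cv2.cvtColor(im,cv2.COLOR_RGB2HSV); H,S,V=[hsv[...,i].astype(int) for i in range(3)]
X,Y,Z=P[...,0],P[...,1],P[...,2]
wr=(abs(X-.51)<.15)&(abs(Y+.28)<.08)&(Z>.032)&(Z<.06)
q=P[wr]; print(len(q),cv2.minAreaRect(q[:,:2].astype(np.float32)),q.max(0).round(3))
m=((abs(X-.508)<.2)&(abs(Y+.28)<.13)&(Z<.014)&(V<75)|wr).astype(np.uint8); q=P[m>0][:,:2]; 
n,l,st,_=cv2.connectedComponentsWithStats(m); k=1+np.argmax(st[1:,4]); print("mat",cv2.minAreaRect(P[l==k][:,:2].astype(np.float32)))
```

```text
pos [ 0.4616 -0.2869  0.1703] xaz 9.72 zaxis [ 0.0437 -0.0112 -0.999 ] j [-0.7  -0.13  1.89  0.02  1.34  0.69] F [ 0.3 -0.1 -0.3] w 0.801 t 29.65
[[40.2, 0.2, -28.1, 0.18]]
12693 ((0.5111703872680664, -0.28297820687294006), (0.17871274054050446, 0.05051733925938606), 9.840163230895996) [ 0.602 -0.244  0.049]
mat ((0.5057512521743774, -0.2816343903541565), (0.2474534660577774, 0.13039818406105042), 10.174541473388672)
```

View pics/wrist4.png

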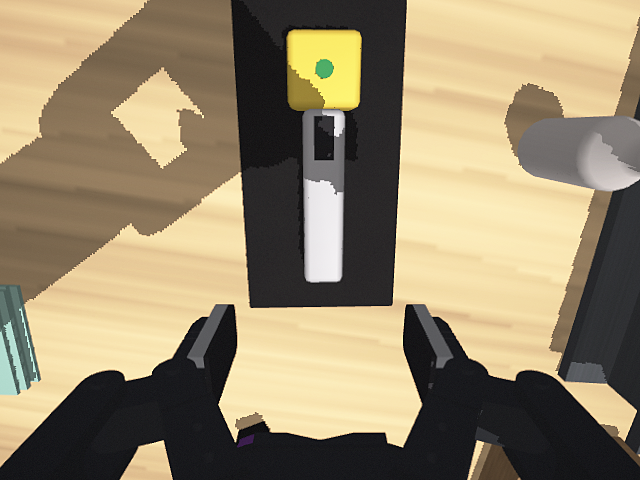

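Picture 7: the wand lies flat at (325,150), wholly on the mat and lined up with it (yaw 9.8° against 9.8–10.2°). The gripper is open, above it and clear. Handing in.

```bash
python3 -c "
from plant import *
print(job_done())"
```

```text
the job is handed in; nothing more can be done
None
```

The scan is done and the scanner is back on its mat. I handed the job in at about 29.7 s of the 69 s allowed.

- **Tilting the scanner:** The moves cannot tilt the tool. I pushed the arm against its outer reach limit to tip the scanner to the slope, then against its inner limit to trim it and later level it again.
- **Blue clip:** The aim point held for about 2.15 s. It stayed sideways within about 1 mm of my estimate, and the stand-off was about 38 mm.
- **Along the seam:** It took 6 s from clip to clip, about 2.7 cm/s. The line error stayed within about 1.2 mm, with a stand-off of about 37 to 39 mm. The first 19 mm went in three short 5.5 mm moves with pauses, so it was locally faster (roughly 5 cm/s) than the 2 to 3 cm/s asked.
- **Red clip:** It held for about 2.25 s, within 1 mm.
- **Back on the mat:** A wrist picture shows the scanner flat, at 9.8° against the mat's 9.8–10.2° and within about 6 mm of its centre. The gripper was open and clear. I pressed it down with about 30 N before letting go.

**Checks that were off or disagreed:**
- The scanner's tilt was 23°, against the 25° slope, so it was about 2° off square throughout.
- The cameras disagreed by about 3 mm on where the seam is, so I used a middle value.
- The elbow joint read 0.055 rad while pushed to the outer limit, against a stated limit of 0.06. It seemed to rest against a stop there, so the stated figure is probably rounded.
- The first grip was too high on the handle, so I opened and gripped again lower.

Forces showed no sign of touching the frame. I did not look at the bystanders again at the end.

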